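Zero the coffee grinder's dial, set it five clicks coarse and start it

TASK

At the end of the prize table stands a coffee grinder. Turn its grind dial clockwise (seen from above) until you feel it bear on its stop pin, firmly but without forcing it, then turn it back anticlockwise by exactly five clicks, and only then press the start button down fully and let it go. Let go of everything at the end, with the dial still on the fifth click, and leave the other things on the table where they stand.

Things in the scene. Friction and masses are not known exactly. Their poses are not given: they have to be found in the camera images.
- grinder: coffee grinder, a fixed grey box 220 (x) x 320 (y) x 110 high; origin at the centre of its underside, z up, front faces its own -x. On its flat top (deck, 110 above the table): dial at own (-30, -75), start button at own (-65, 50), and a black bean bin with steel lid, 106 x 126, 45 high, centred at own (50, 85)
- dial_grip (a point): on the dial's vertical axis, 37 above the deck, at gripping height. Black dial: disc 56 dia, its top 14 above the deck, with an upright bar across it, 52 long, 14 thick, top 44 above the deck; pinch the bar across its 14 from above. Turns with the dial: x runs along the bar, the -x end is the pointer (white line, small nose at the rim); at dial angle 0 it is parallel to the grinder's x
- dial (a joint): dial angle, rad: 0 at the zero click, growing anticlockwise from above. A click every 0.2618 (15 deg), about 0.18 N m to turn over; the fifth is 1.309. Let go between clicks it springs into the nearest. Starts 7 to 11 clicks up, end at 15. The nose meets the stop about 0.06 clockwise of zero; let go there, it springs back to 0. At the stop the reading stands still: feel the load
- stop: upright steel stop pin, 8 dia, 12 high, fixed in the deck at the dial's rim, 34 from its axis; origin at its foot. The dial's nose bears on it at the clockwise end. It is hard: the moment on the dial rises steeply there. A moment of 0.4 to 0.6 N m held briefly (about 8 to 14 N on the pin) is firm; over 0.85 N m (25 N on the pin) forces it and spoils the grinder
- start (a joint): travel of the start button, m: 0 up, 0.006 fully down; a spring pushes it back (about 5 N fully down)
- start_top (a point): centre of the top of the start button, a round black push button 26 diameter in a dark steel housing, pressed straight down with closed fingers
- mug: bystander, leave alone: white ceramic mug, 80 dia x 92 high, near the front of the grinder; origin at the centre of its underside
- sugar_jar: bystander, leave alone: glass jar with steel lid, 68 dia x 85 high, standing beside the grinder's dial end; origin at the centre of its underside
- pen_cup: bystander, leave alone: white cup without handle, 74 dia x 95 high; origin at the centre of its underside
- gift_box: bystander, leave alone: cardboard box 120 x 90 x 60; origin at the centre of its underside
- bottle: bystander, leave alone: green glass bottle 74 dia x 290 high; origin at the centre of its underside
- spoon: bystander, leave alone: spoon 160 long; origin at the centre of its underside

How it is judged:
By the outcome, as a careful person would: the job done as asked, in the order asked, and still so for the second after the job is handed in, with the robot touching nothing.
It also fails if it takes over 72 s, if anything falls off the work surface, if the arm or the gripper's body presses on something with over 40 N, if the wrist force passes 120 N, or if a joint passes its speed limit or range.

ROBOT

A 6-joint arm with a two-finger parallel gripper is mounted at the origin on the work surface. World frame = base frame: x ahead of the robot, y to its left, z up, the work surface at z = 0. Lengths are in m, angles in degrees, forces in N, time in s.
With the tool pointing down it reaches from about 0.3 to 0.75 m from the base axis. Payload 8.5 kg.
Tool frame: the origin (TCP) lies on the centre line of the jaws, within the pads' length; the fingertips stand 17 mm ahead of it and the grasp point (between the pads) lies 2 mm behind it; z points along the fingers, y is the direction in which the jaws open and shut (so a half turn about z gives the same grasp; the last joint's range is limited). The gripper opens to 85 mm and grips with 20 to 120 N. Pads are 22 mm wide; open, the fingers measure 114 mm over their backs; the gripper's body (76 mm by 85 mm) begins 54 mm behind the grasp point. The pads swing forward as they close: fully open they stand 13 mm farther back than shut.
Start: joints at [-76.564, 21.807, 74.336, -0, 83.858, -12.336], TCP at [0.239, -0.495, 0.248] pointing down, gripper open.
Joint ranges: [-178.18, 178.18], [-50.72, 133.34], [12.68, 142.11], [-81.47, 261.47], [9.98, 163.14], [-165.26, 165.26]. Speed limits (degrees/s): [136.94, 136.94, 180, 180, 180, 180].

INTERFACE

Orientations are given as a 3x3 rotation matrix whose columns are the frame's x, y, z axes.
In Python, from rig import env, imaging, close_job gives the robot as it stands.
- The arm moves only by the tool step_arm, never from a script. Its argument "steps" is one flat list of numbers, 7 for each row, row after row: the opening, from 0 (shut) to 1 (fully open), then the shift along the tool's x, y, z as a fraction of full scale, then the turn, a rotation vector about the tool's x, y, z as a fraction of full scale. A call has 1 to 10 rows; each row is the pose to reach, as a shift and turn from the pose commanded when the call began, along the tool's axes at that moment; what a row does not reach only later rows make up. Full scale, the value 1, is 0.3 m for a shift and 45 degrees for a turn. A row lasts 1/10 s, in which the tool goes at most 50 mm and 8.59 degrees, less where a joint would pass 70% of its speed; a pose out of reach is approached as far as the arm can. A call with a number of a shift or a turn outside -1 to 1 is refused whole. A call with a gripper value outside its range is refused whole. The fingers move at their own pace and stop on an object; "grip_force" is the grip in N (left out, the last holds). Time passes only in rows, so rows that repeat a pose let the fingers close. It gives the time, the measured TCP pose, the force and the opening at its end, in the units of the state.
- env.observe(): the state, without advancing time (a new reading comes with each control period).
- imaging.get_image(name): name is "side" or "top" or "wrist"; returns (picture, depth): 480x640x3 uint8, blue, green, red; 480x640 float32, m along the optical axis (not along the pixel's ray), 0 where there is no reading.
- imaging.get_calibration(name): a dict with "camera_matrix" (3x3 intrinsics, pixels), "k1" (the pictures are not rectified: a ray, as slopes to the right and down, at radius r is drawn at 1 + k1 r^2 times it, then the intrinsics apply), "world_from_camera" (4x4, takes a point from camera to world coordinates). Camera axes: x right, y down, z forward; pixel columns grow to the right and rows downward; lengths in m; the calibration is good to about 2 mm. A picture is of the moment at which its call begins: read the wrist's pose just before it. get_calibration takes no time and is no camera call; for the wrist camera it gives the pose at the moment of the call.
- close_job(): hands the job in, once; it reports no verdict.
Trained networks look in the newest picture that a camera, given by its name, has taken for a name from the list of things; names that differ only in an ending like _2 or _b are one class to them, and where a whole thing is asked for, a point or a joint stands for the part that bears it (a point fixed in the world has none). Each returns a list of dicts, best first, with "score" (0 to 1); they miss things now and then, are a little off and sometimes report something else, mostly with a low value. They report only what shows in the picture. A call takes as long as a camera call.
- imaging.spot_in(camera, target): "pixel" ([column, row] in pixels, amid what is visible of it).
- imaging.regions_of(camera, target): "mask" (480x640 bool, what is visible of it) and "pixel" ([column, row] in pixels, amid what is visible of it).
- imaging.pinpoint(camera, target): "pixel" ([column, row] in pixels: a listed point, or the origin of a listed thing).
The state is a dict: "time_s": time; "q": joint angles; "qvel": joint speeds; "joint_efforts": joint torques, N m; "position": TCP position; "tool_rot": TCP orientation; "ft_force": force on the tool from outside, world axes, zero at the start; "wrist_torque": the same for the moment, N m; "grip_width": finger opening in m.
Only numpy, scipy, OpenCV 4.12 (cv2) and the standard library are available. Lean on these libraries where they do the work, as an engineer would, in place of code of your own. Each camera call takes 0.05 s, during which the arm holds its last target.

## Working session

There is one attempt and no reset: what is moved stays moved. The work goes in short steps, Python scripts to look and compute and a tool call to move; the robot and the scene stay as the last step left them, time stands still between calls to the robot, and variables do not carry over. Pictures are saved under pics/ and viewed, and the job is handed in when it is done.

Besides the shell and the picture viewer there is one more tool, called in YAML: its name, and indented under it one key for each argument. step_arm: Moves the arm, as the interface text tells. Shift numbers are shares of 0.3 m and turn numbers shares of 45 degrees, none past 1 either way. Its arguments: {"type":"object","properties":{"steps":{"type":"array","items":{"type":"number"}},"grip_force":{"type":"number"}},"required":["steps"]}

```bash
mkdir -p pics; ls; python3 - <<'E'
from rig import env, imaging
import cv2
s=env.observe()
for k,v in s.items(): print(k,v)
for n in ("top","side","wrist"):
    p,d=imaging.get_image(n); cv2.imwrite(f"pics/{n}0.png",p)
    for t in ("grinder","dial_grip","start_top","stop","sugar_jar","mug"):
        r=imaging.pinpoint(n,t)
        print(n,t,[(x["pixel"],round(x["score"],2)) for x in r[:2]])
E
```

```text
pics
time_s 0.0
q [-7.65635789e+01  2.18412557e+01  7.43843654e+01  1.89687374e-03
  8.38589942e+01 -1.23376116e+01]
qvel [ 0.04579743 -0.04085167  0.02833118 -0.06145226 -0.05451451 -0.01668723]
joint_efforts [ 8.16043976e-04 -4.48460162e+01 -2.31278050e+01 -1.37862785e-04
  4.76695859e-03 -1.68011132e-05]
position [ 0.23907846 -0.4950228   0.24771156]
tool_rot [[ 9.00517537e-01  4.34819582e-01 -3.11146163e-04]
 [ 4.34819554e-01 -9.00516446e-01  1.44404079e-03]
 [ 3.47704974e-04 -1.43567649e-03 -9.99998909e-01]]
ft_force [ 0.40151212  0.14257703 -0.30880962]
wrist_torque [ 0.01745353  0.01993499 -0.0318447 ]
grip_width 0.08555429648144333
top grinder [([306.3, 222.7], 0.75), ([386.8, 224.9], 0.69)]
top dial_grip [([332.6, 221.7], 0.94)]
top start_top [([285.7, 238.6], 0.65)]
top stop []
top sugar_jar [([384.0, 228.0], 0.93)]
top mug [([331.0, 222.6], 0.73), ([275.9, 290.9], 0.55)]
side grinder [([283.9, 295.7], 0.7)]
side dial_grip [([302.2, 235.4], 0.72)]
side start_top [([306.6, 276.1], 0.53)]
side stop []
side sugar_jar [([308.5, 240.3], 0.79)]
side mug [([345.1, 325.3], 0.67)]
wrist grinder []
wrist dial_grip []
wrist start_top []
wrist stop []
wrist sugar_jar []
wrist mug []
```

View pics/top0.png

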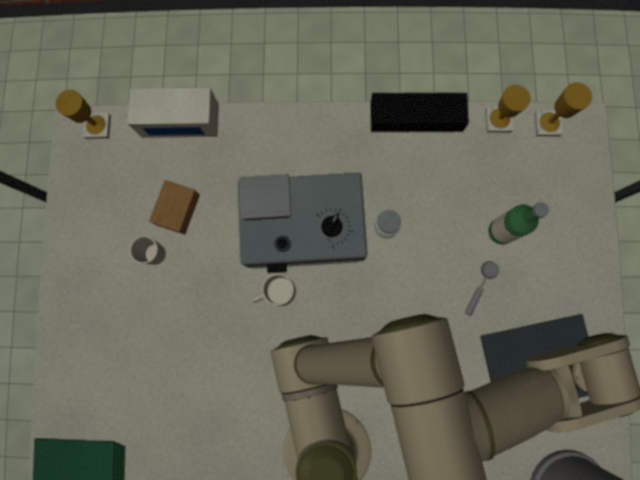

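View pics/side0.png

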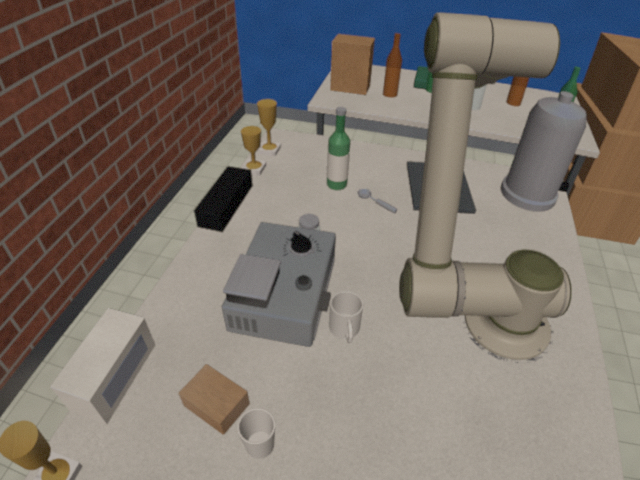

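View pics/wrist0.png

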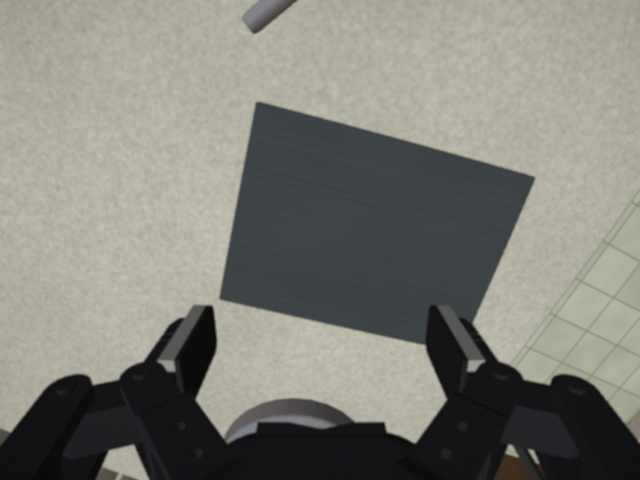

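```bash
cat > h.py <<'E'
from rig import env, imaging
import cv2, numpy as np
def ray(c,uv,T=None):
    K=np.array(c["camera_matrix"]);k1=c["k1"]
    p=cv2.undistortPoints(np.array([[uv]],float),K,np.array([k1,0,0,0.]))[0,0]
    T=np.array(c["world_from_camera"]) if T is None else T
    return T[:3,3],T[:3,:3]@np.array([p[0],p[1],1])
def atz(c,uv,z):
    o,d=ray(c,uv); return o+d*(z-o[2])/d[2]
def proj(c,P):
    K=np.array(c["camera_matrix"]);T=np.linalg.inv(np.array(c["world_from_camera"]))
    q=T[:3,:3]@np.array(P,float)+T[:3,3]; x,y=q[:2]/q[2]; f=1+c["k1"]*(x*x+y*y)
    return K[0,0]*x*f+K[0,2],K[1,1]*y*f+K[1,2]
def cloud(c,d):
    v,u=np.mgrid[0:480,0:640]
    pts=np.stack([u.ravel(),v.ravel()],1).astype(float)[:,None]
    p=cv2.undistortPoints(pts,np.array(c["camera_matrix"]),np.array([c["k1"],0,0,0.]))[:,0]
    z=d.ravel()[:,None]; X=np.hstack([p*z,z]); T=np.array(c["world_from_camera"])
    return (X@T[:3,:3].T+T[:3,3]).reshape(480,640,3)
E
python3 - <<'E'
from h import *
p,d=imaging.get_image("top"); c=imaging.get_calibration("top")
print(c)
W=cloud(c,d); z=W[...,2]
m=(z>0.10)&(z<0.12)&(d>0); m[:, :220]=0; m[:,380:]=0; m[:160]=0;m[280:]=0
m=cv2.morphologyEx(m.astype(np.uint8),cv2.MORPH_OPEN,np.ones((3,3)))
print(m.sum(), np.median(z[m>0]))
full=((z>0.10)&(z<0.17)&(d>0)).astype(np.uint8); full[:, :220]=0; full[:,372:]=0; full[:160]=0;full[275:]=0
pts=W[full>0]
r=cv2.minAreaRect(pts[:,:2].astype(np.float32)*1000);print(r,cv2.boxPoints(r))
for t,h in (("dial_grip",.147),("start_top",.12)):
    for x in imaging.pinpoint("top",t)[:2]: print(t,x["score"],x["pixel"],atz(c,x["pixel"],h))
for uv in ((332,222),(388,223),(279,290)): print(uv,atz(c,uv,0.12 if uv[0]==332 else .09),W[uv[1],uv[0]])
P=cv2.resize(p[160:310,220:420],None,fx=4,fy=4,interpolation=cv2.INTER_CUBIC);cv2.imwrite("pics/topc.png",P)
E
```

```text
{'camera_matrix': array([[528.28559065,   0.        , 321.85829842],
       [  0.        , 528.28559065, 239.81576402],
       [  0.        ,   0.        ,   1.        ]]), 'k1': -0.07940458281051768, 'world_from_camera': array([[ 2.79195189e-03, -9.88365067e-01,  1.52074648e-01,
         3.33480889e-01],
       [-9.99747649e-01,  6.30971410e-04,  2.24552711e-02,
        -1.83239946e-02],
       [-2.22899603e-02, -1.52098966e-01, -9.88113891e-01,
         1.41304956e+00],
       [ 0.00000000e+00,  0.00000000e+00,  0.00000000e+00,
         1.00000000e+00]])}
7893 0.10981227529171611
((584.6160888671875, 63.44032287597656), (237.22195434570312, 318.2823486328125), 3.862291097640991) [[ 455.55496   214.23059 ]
 [ 476.99405  -103.328896]
 [ 713.67725   -87.349945]
 [ 692.23816   230.20953 ]]
dial_grip 0.71 [329.0, 224.4] [ 0.56631088 -0.00684626  0.147     ]
start_top 0.38 [285.2, 240.5] [0.53082657 0.10204386 0.12      ]
(332, 222) [ 0.57733967 -0.01406496  0.12      ] [ 0.57075409 -0.01417998  0.15491976]
(388, 223) [ 0.58026549 -0.15639095  0.09      ] [ 0.58277106 -0.15779273  0.07656725]
(279, 290) [0.40994961 0.11880088 0.09      ] [0.41450083 0.12696219 0.01125562]
```

View pics/topc.png

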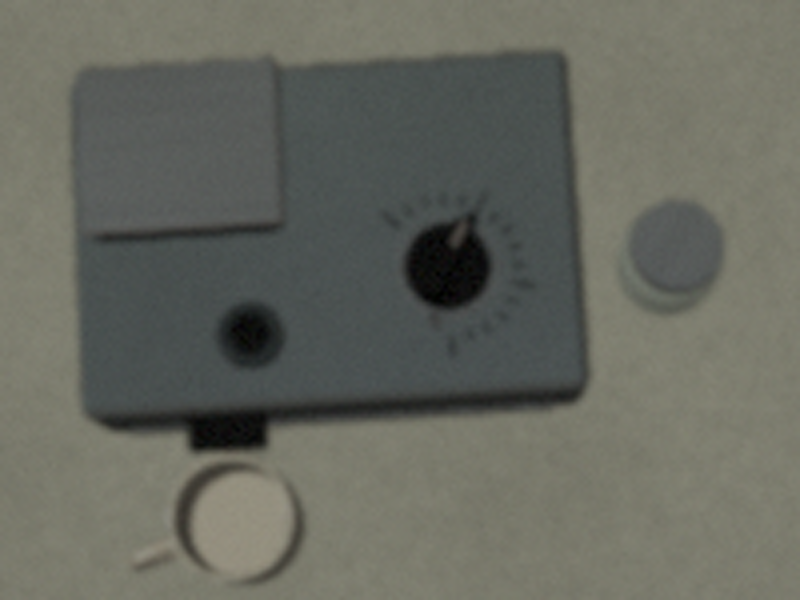

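```bash
python3 - <<'E'
from h import *
s=env.observe();R=np.array(s["tool_rot"]);p=np.array(s["position"])
c=imaging.get_calibration("wrist");T=np.array(c["world_from_camera"])
print(c["camera_matrix"],c["k1"]);print("cam in tool",R.T@(T[:3,3]-p));print(R.T@T[:3,:3]);print(s["time_s"])
c=imaging.get_calibration("side")
E
```

```text
[[370.10109423   0.         320.80448323]
 [  0.         370.10109423 234.21453823]
 [  0.           0.           1.        ]] -0.047321712419743006
cam in tool [ 0.08184473  0.00018053 -0.12576585]
[[-7.60930700e-04 -9.48613546e-01 -3.16436031e-01]
 [ 9.99999678e-01 -6.40933282e-04 -4.83296612e-04]
 [ 2.55647329e-04 -3.16436297e-01  9.48613728e-01]]
1.2
```

step_arm:
  steps: [1, 0.84, -0.49, -0.06, 0, 0, -1, 1, 0.84, -0.49, -0.06, 0, 0, -1, 1, 0.84, -0.49, -0.06, 0, 0, -1, 1, 0.84, -0.49, -0.06, 0, 0, -1, 1, 0.84, -0.49, -0.06, 0, 0, -1, 1, 0.84, -0.49, -0.06, 0, 0, -1, 1, 0.84, -0.49, -0.06, 0, 0, -1]

```text
time_s: 1.9
position: [0.404, -0.2497, 0.267]
tool_rot: [[0.323, 0.946, 0.001], [0.946, -0.323, 0.0], [0.0, 0.001, -1.0]]
ft_force: [-0.5, 0.1, -0.1]
grip_width: 0.0852
```

step_arm:
  steps: [1, 0.93, 0.255, -0.04, 0, 0, -1, 1, 0.93, 0.255, -0.04, 0, 0, -1, 1, 0.93, 0.255, -0.04, 0, 0, -1, 1, 0.93, 0.255, -0.04, 0, 0, -1, 1, 0.93, 0.255, -0.04, 0, 0, -1, 1, 0.93, 0.255, -0.04, 0, 0, -1, 1, 0.93, 0.255, -0.04, 0, 0, -1, 1, 0.93, 0.255, -0.04, 0, 0, -1]

```text
time_s: 2.7
position: [0.5663, -0.0153, 0.2779]
tool_rot: [[-0.435, 0.9, -0.001], [0.9, 0.435, -0.0], [0.0, -0.001, -1.0]]
ft_force: [-0.5, -0.3, 0.5]
grip_width: 0.0855
```

step_arm:
  steps: [1, 0, 0, 0, 0, 0, -0.84, 1, 0, 0, 0, 0, 0, -0.84, 1, 0, 0, 0, 0, 0, -0.84, 1, 0, 0, 0, 0, 0, -0.84, 1, 0, 0, 0, 0, 0, -0.84, 1, 0, 0, 0, 0, 0, -0.84, 1, 0, 0, 0, 0, 0, -0.84]

```text
time_s: 3.4
position: [0.5659, -0.0163, 0.2784]
tool_rot: [[-0.894, 0.449, -0.0], [0.449, 0.894, -0.0], [0.0, -0.0, -1.0]]
ft_force: [-0.6, 0.0, 0.1]
grip_width: 0.0853
```

```bash
cat >> h.py <<'E'
def look(name,out):
    p,d=imaging.get_image(name); cv2.imwrite("pics/"+out+".png",p); return p,d,imaging.get_calibration(name)
E
python3 - <<'E'
from h import *
s=env.observe();print(s["position"],s["q"],s["ft_force"],s["wrist_torque"])
p,d,c=look("wrist","w1")
np.save("w1d.npy",d)
for t,h in (("dial_grip",.147),("start_top",.12),("stop",.11)):
    for x in imaging.pinpoint("wrist",t)[:2]: print(t,x["score"],x["pixel"],atz(c,x["pixel"],h))
E
```

```text
[ 0.56590492 -0.01627085  0.27840005] [-1.36213472e+01  2.23792866e+01  6.84141023e+01 -9.57899234e-03
  8.92098900e+01 -7.69736226e+01] [-0.5741597   0.0023834   0.13147354] [-0.01152686 -0.04479805  0.02108689]
dial_grip 0.75 [321.5, 226.7] [ 0.56548449 -0.01494032  0.147     ]
start_top 0.67 [454.3, 90.7] [0.5238309  0.11379105 0.12      ]
stop 0.56 [314.3, 171.3] [ 0.53208965 -0.00449755  0.11      ]
stop 0.52 [454.2, 93.3] [0.52660566 0.11634342 0.11      ]
```

View pics/w1.png

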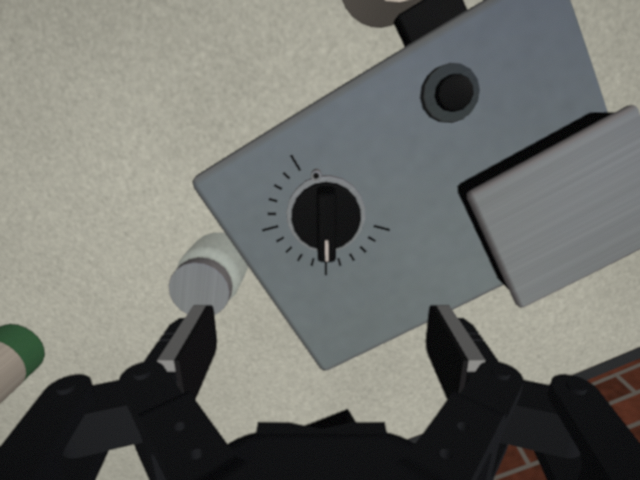

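```bash
python3 - <<'E'
from h import *
c=imaging.get_calibration("wrist");p=cv2.imread("pics/w1.png");d=np.load("w1d.npy")
W=cloud(c,d);z=W[...,2]
roi=np.zeros((480,640),bool);roi[165:275,275:385]=1
for lo,hi in ((.118,.13),(.148,.16)):
    m=(z>lo)&(z<hi)&roi; P=W[m]; r=cv2.minAreaRect((P[:,:2]*1000).astype(np.float32)); print(lo,m.sum(),np.median(P[:,2]),r,P[:,:2].mean(0)); print(cv2.boxPoints(r))
f=(p.astype(int).sum(2)<70)&roi
yy,xx=np.nonzero(f);print(f.sum(),xx.mean(),yy.mean(),xx.min(),xx.max(),yy.min(),yy.max())
for n,uv,h in (("ring",(326,214),.118),("btn",(455,92),.12),("cornerFR",(197,180),.11),("cornerBR",(324,369),.11),("ptr tip",(327,262),.124),("line",(326,244),.154)):
    print(n,atz(c,uv,h),W[uv[1],uv[0]])
big=cv2.resize(p[140:290,250:400],None,fx=4,fy=4,interpolation=cv2.INTER_CUBIC);cv2.imwrite("pics/w1c.png",np.clip(big*2.0,0,255).astype(np.uint8))
E
```

```text
0.118 2644 0.12407777313482321 ((566.7388305664062, -11.171382904052734), (55.66304016113281, 55.41199493408203), 32.15239334106445) [ 0.56373155 -0.01036356]
[[528.4313     -2.5256815]
 [557.92004   -49.43945  ]
 [605.0464    -19.817085 ]
 [575.5576     27.096684 ]]
0.148 1327 0.15390772918782014 ((566.2152709960938, -11.331014633178711), (13.479652404785156, 50.76377868652344), 64.21038818359375) [ 0.56511633 -0.01063326]
[[540.42914    -6.3566937]
 [586.1368    -28.442383 ]
 [592.0014    -16.305336 ]
 [546.29376     5.7803535]]
3290 325.74042553191487 216.4273556231003 293 358 175 259
ring [ 0.56585722 -0.01032085  0.118     ] [ 0.55664051 -0.00633673  0.15445833]
btn [0.52482264 0.11446053 0.12      ] [0.52351697 0.11055855 0.13185415]
cornerFR [ 0.49608685 -0.09131031  0.11      ] [ 0.4961003  -0.0919009   0.10845269]
cornerBR [ 0.70525255 -0.08117606  0.11      ] [ 0.70642353 -0.08174086  0.1083734 ]
ptr tip [ 0.60119909 -0.0269618   0.124     ] [ 0.60655684 -0.02934566  0.11006175]
line [ 0.57678429 -0.01628238  0.154     ] [ 0.57656038 -0.01618226  0.15467264]
```

View pics/w1c.png

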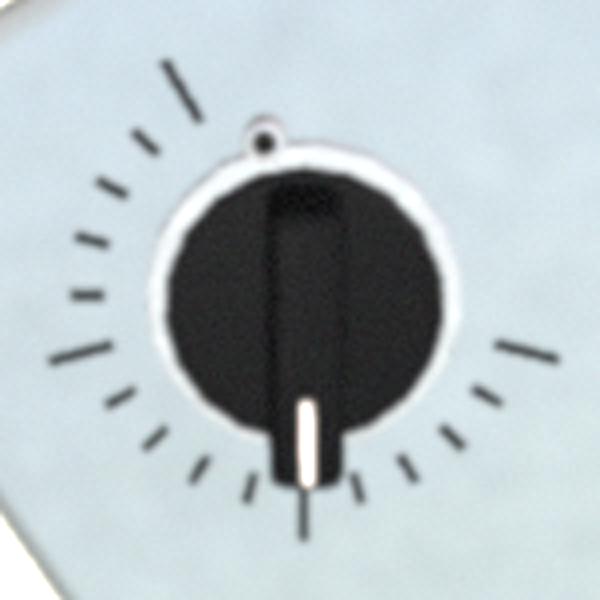

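step_arm:
  steps: [0.5, 0.006, 0.016, 0, 0, 0, -0.02, 0.5, 0.006, 0.016, 0.15, 0, 0, -0.02, 0.5, 0.006, 0.016, 0.3, 0, 0, -0.02, 0.5, 0.006, 0.016, 0.36, 0, 0, -0.02, 0.5, 0.006, 0.016, 0.36, 0, 0, -0.02, 0.5, 0.006, 0.016, 0.36, 0, 0, -0.02]

```text
time_s: 4.2
position: [0.5673, -0.0098, 0.1712]
tool_rot: [[-0.903, 0.431, 0.001], [0.431, 0.903, -0.0], [-0.001, 0.0, -1.0]]
ft_force: [-0.3, -0.6, 0.6]
grip_width: 0.0429
```

```bash
python3 - <<'E'
from h import *
s=env.observe();print(s["position"],s["tool_rot"],s["ft_force"],s["wrist_torque"],s["grip_width"])
p,d,c=look("wrist","w2")
W=cloud(c,d);z=W[...,2]
m=(z>.148)&(z<.16);m[:150]=0;m[400:]=0;m[:,250:400]&=True;m[:,:250]=0;m[:,400:]=0
P=W[m];r=cv2.minAreaRect((P[:,:2]*1000).astype(np.float32));print(r,np.median(P[:,2]),P.mean(0))
E
```

```text
[ 0.56730906 -0.00984375  0.17121717] [[-9.02568118e-01  4.30545575e-01  1.14038272e-03]
 [ 4.30545602e-01  9.02568795e-01 -2.33855998e-04]
 [-1.12995953e-03  2.79915799e-04 -9.99999322e-01]] [-0.25362528 -0.57095579  0.64266786] [ 0.0065809  -0.00122028 -0.00655871] 0.04285042646679585
((566.3566284179688, -9.255132675170898), (46.842559814453125, 47.09531021118164), 14.755614280700684) 0.1545071585821181 [ 0.56402974 -0.01086442  0.15436957]
```

View pics/w2.png

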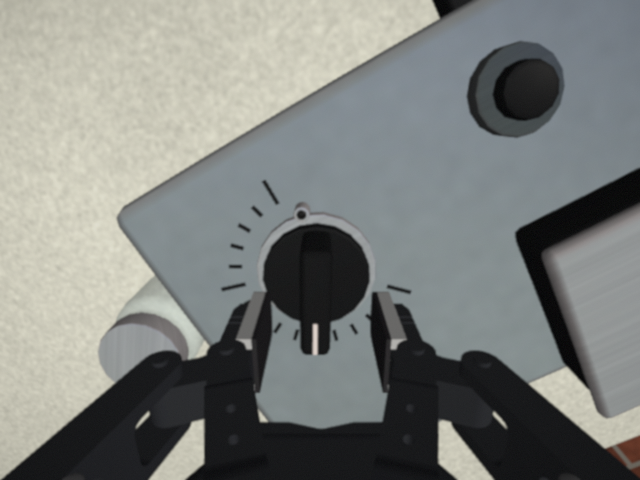

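step_arm:
  steps: [0.5, 0, -0.005, 0.04, 0, 0, 0, 0.5, 0, -0.005, 0.087, 0, 0, 0, 0.5, 0, -0.005, 0.087, 0, 0, 0, 0, 0, -0.005, 0.087, 0, 0, 0, 0, 0, -0.005, 0.087, 0, 0, 0, 0, 0, -0.005, 0.087, 0, 0, 0, 0, 0, -0.005, 0.087, 0, 0, 0, 0, 0, -0.005, 0.087, 0, 0, 0]
  grip_force: 60

```text
time_s: 5.05
position: [0.5665, -0.012, 0.1458]
tool_rot: [[-0.902, 0.431, 0.002], [0.431, 0.902, -0.002], [-0.003, -0.001, -1.0]]
ft_force: [-2.6, -3.9, 5.8]
grip_width: 0.0128
```

```bash
cat >> h.py <<'E'
def st():
    s=env.observe();R=np.array(s["tool_rot"]);f=np.array(s["ft_force"]);print("t",round(s["time_s"],2),"p",np.round(s["position"],4),"yaw %.2f"%np.degrees(np.arctan2(R[1,0],R[0,0])),"F",np.round(f,1),"Ftool",np.round(R.T@f,1),"M",np.round(s["wrist_torque"],3),"w %.4f"%s["grip_width"],"q6 %.1f"%s["q"][5],"tauj6 %.3f"%s["joint_efforts"][5])
E
python3 -c "from h import *; st()"
```

```text
t 5.05 p [ 0.5665 -0.012   0.1458] yaw 154.46 F [-2.6 -3.9  5.8] Ftool [ 0.7 -4.6 -5.8] M [-0.561  0.496 -0.119] w 0.0128 q6 -77.6 tauj6 -0.079
```

step_arm:
  steps: [0, 0, 0, 0, 0, 0, 0.1, 0, 0, 0, 0, 0, 0, 0.2, 0, 0, 0, 0, 0, 0, 0.3, 0, 0, 0, 0, 0, 0, 0.4, 0, 0, 0, 0, 0, 0, 0.5, 0, 0, 0, 0, 0, 0, 0.6, 0, 0, 0, 0, 0, 0, 0.6667, 0, 0, 0, 0, 0, 0, 0.6667]

```text
time_s: 5.85
position: [0.5664, -0.0121, 0.1458]
tool_rot: [[-0.565, 0.825, 0.002], [0.825, 0.565, -0.002], [-0.003, 0.0, -1.0]]
ft_force: [-2.7, -3.6, 5.0]
grip_width: 0.0125
```

```bash
python3 -c "from h import *; st()"
```

```text
t 5.85 p [ 0.5664 -0.0121  0.1458] yaw 124.37 F [-2.7 -3.6  5. ] Ftool [-1.4 -4.3 -5. ] M [-0.683  0.521 -0.095] w 0.0125 q6 -47.5 tauj6 0.359
```

step_arm:
  steps: [0, 0, 0, 0, 0, 0, 0.12, 0, 0, 0, 0, 0, 0, 0.24, 0, 0, 0, 0, 0, 0, 0.36, 0, 0, 0, 0, 0, 0, 0.48, 0, 0, 0, 0, 0, 0, 0.6, 0, 0, 0, 0, 0, 0, 0.72, 0, 0, 0, 0, 0, 0, 0.84, 0, 0, 0, 0, 0, 0, 0.94, 0, 0, 0, 0, 0, 0, 1, 0, 0, 0, 0, 0, 0, 1]

```text
time_s: 6.85
position: [0.5663, -0.0123, 0.1458]
tool_rot: [[0.184, 0.983, 0.002], [0.983, -0.184, -0.002], [-0.002, 0.002, -1.0]]
ft_force: [-3.4, -3.4, 7.5]
grip_width: 0.0129
```

step_arm:
  steps: [0, 0, 0, 0, 0, 0, 0.12, 0, 0, 0, 0, 0, 0, 0.24, 0, 0, 0, 0, 0, 0, 0.36, 0, 0, 0, 0, 0, 0, 0.48, 0, 0, 0, 0, 0, 0, 0.6, 0, 0, 0, 0, 0, 0, 0.72, 0, 0, 0, 0, 0, 0, 0.84, 0, 0, 0, 0, 0, 0, 0.94, 0, 0, 0, 0, 0, 0, 1, 0, 0, 0, 0, 0, 0, 1]

```text
time_s: 7.85
position: [0.5662, -0.0122, 0.1458]
tool_rot: [[0.825, 0.565, 0.001], [0.565, -0.825, -0.002], [-0.0, 0.002, -1.0]]
ft_force: [-4.4, -4.0, 6.3]
grip_width: 0.0131
```

```bash
python3 -c "
from h import *
st()
look('wrist','w3')"
```

```text
t 7.85 p [ 0.5662 -0.0122  0.1458] yaw 34.38 F [-4.4 -4.   6.3] Ftool [-5.9  0.8 -6.3] M [-0.979  0.93  -0.093] w 0.0131 q6 42.5 tauj6 0.303
```

View pics/w3.png

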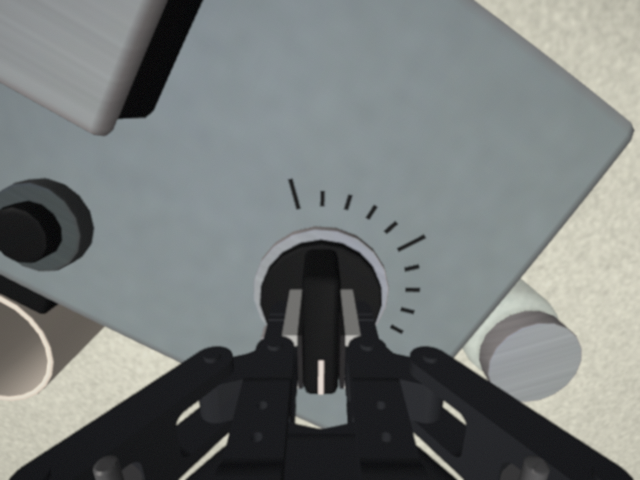

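step_arm:
  steps: [0, 0, 0, 0, 0, 0, 0.08, 0, 0, 0, 0, 0, 0, 0.16, 0, 0, 0, 0, 0, 0, 0.24, 0, 0, 0, 0, 0, 0, 0.32, 0, 0, 0, 0, 0, 0, 0.4, 0, 0, 0, 0, 0, 0, 0.48, 0, 0, 0, 0, 0, 0, 0.54, 0, 0, 0, 0, 0, 0, 0.58, 0, 0, 0, 0, 0, 0, 0.6, 0, 0, 0, 0, 0, 0, 0.6]

```text
time_s: 8.9
position: [0.5661, -0.0122, 0.1458]
tool_rot: [[0.992, 0.129, 0.001], [0.129, -0.992, -0.002], [0.001, 0.002, -1.0]]
ft_force: [-4.8, -3.8, 7.9]
grip_width: 0.0128
```

```bash
python3 -c "
from h import *
st()"
```

```text
t 8.9 p [ 0.5661 -0.0122  0.1458] yaw 7.43 F [-4.8 -3.8  7.9] Ftool [-5.3  3.2 -7.9] M [-0.832  1.018 -0.1  ] w 0.0128 q6 69.4 tauj6 0.006
```

step_arm:
  steps: [0, 0, 0, 0, 0, 0, 0.02, 0, 0, 0, 0, 0, 0, 0.04, 0, 0, 0, 0, 0, 0, 0.06, 0, 0, 0, 0, 0, 0, 0.06, 0, 0, 0, 0, 0, 0, 0.06]

```text
time_s: 9.4
position: [0.5661, -0.0122, 0.1459]
tool_rot: [[0.997, 0.083, 0.001], [0.083, -0.997, -0.002], [0.001, 0.002, -1.0]]
ft_force: [-4.1, -3.8, 7.3]
grip_width: 0.0126
```

```bash
python3 -c "
from h import *
st()"
```

```text
t 9.4 p [ 0.5661 -0.0122  0.1459] yaw 4.76 F [-4.1 -3.8  7.3] Ftool [-4.4  3.5 -7.3] M [-0.755  1.071 -0.15 ] w 0.0126 q6 72.1 tauj6 -0.127
```

step_arm:
  steps: [0, 0, 0, 0, 0, 0, 0.02, 0, 0, 0, 0, 0, 0, 0.04, 0, 0, 0, 0, 0, 0, 0.04, 0, 0, 0, 0, 0, 0, 0.04]

```text
time_s: 9.8
position: [0.5661, -0.0121, 0.1458]
tool_rot: [[0.999, 0.052, 0.001], [0.052, -0.999, -0.002], [0.001, 0.002, -1.0]]
ft_force: [-3.8, -3.6, 6.9]
grip_width: 0.0131
```

```bash
python3 -c "
from h import *
st()"
```

```text
t 9.8 p [ 0.5661 -0.0121  0.1458] yaw 2.98 F [-3.8 -3.6  6.9] Ftool [-4.   3.4 -6.9] M [-0.745  1.059  0.094] w 0.0131 q6 73.9 tauj6 0.072
```

step_arm:
  steps: [0, 0, 0, 0, 0, 0, 0.01, 0, 0, 0, 0, 0, 0, 0.02, 0, 0, 0, 0, 0, 0, 0.02]

```text
time_s: 10.1
position: [0.5661, -0.0122, 0.1458]
tool_rot: [[0.999, 0.036, 0.001], [0.036, -0.999, -0.002], [0.001, 0.002, -1.0]]
ft_force: [-4.8, -4.1, 6.7]
grip_width: 0.0131
```

```bash
python3 -c "
from h import *
st()"
```

```text
t 10.1 p [ 0.5661 -0.0122  0.1458] yaw 2.08 F [-4.8 -4.1  6.7] Ftool [-4.9  4.  -6.7] M [-0.749  1.039  0.065] w 0.0131 q6 74.8 tauj6 0.178
```

step_arm:
  steps: [0, 0, 0, 0, 0, 0, 0.01, 0, 0, 0, 0, 0, 0, 0.01]

```text
time_s: 10.3
position: [0.5661, -0.0122, 0.1458]
tool_rot: [[1.0, 0.028, 0.001], [0.028, -1.0, -0.002], [0.001, 0.002, -1.0]]
ft_force: [-4.8, -3.1, 7.7]
grip_width: 0.0127
```

```bash
python3 -c "
from h import *
st()"
```

```text
t 10.3 p [ 0.5661 -0.0122  0.1458] yaw 1.62 F [-4.8 -3.1  7.7] Ftool [-4.9  3.  -7.7] M [-0.71   1.072  0.096] w 0.0127 q6 75.3 tauj6 0.162
```

step_arm:
  steps: [0, 0, 0, 0, 0, 0, 0.01, 0, 0, 0, 0, 0, 0, 0.01]

```text
time_s: 10.5
position: [0.5661, -0.0122, 0.1458]
tool_rot: [[1.0, 0.02, 0.001], [0.02, -1.0, -0.002], [0.001, 0.002, -1.0]]
ft_force: [-4.0, -3.3, 6.6]
grip_width: 0.0132
```

```bash
python3 -c "
from h import *
st()"
```

```text
t 10.5 p [ 0.5661 -0.0122  0.1458] yaw 1.17 F [-4.  -3.3  6.6] Ftool [-4.1  3.3 -6.6] M [-0.681  0.995  0.109] w 0.0132 q6 75.7 tauj6 0.139
```

step_arm:
  steps: [0, 0, 0, 0, 0, 0, 0.01, 0, 0, 0, 0, 0, 0, 0.01]

```text
time_s: 10.7
position: [0.566, -0.0121, 0.1458]
tool_rot: [[1.0, 0.013, 0.001], [0.013, -1.0, -0.002], [0.001, 0.002, -1.0]]
ft_force: [-4.1, -4.7, 7.5]
grip_width: 0.0134
```

```bash
python3 -c "
from h import *
st()"
```

```text
t 10.7 p [ 0.566  -0.0121  0.1458] yaw 0.72 F [-4.1 -4.7  7.5] Ftool [-4.2  4.7 -7.5] M [-0.674  1.041  0.073] w 0.0134 q6 76.2 tauj6 0.154
```

step_arm:
  steps: [0, 0, 0, 0, 0, 0, 0.01, 0, 0, 0, 0, 0, 0, 0.01]

```text
time_s: 10.9
position: [0.5661, -0.0122, 0.1458]
tool_rot: [[1.0, 0.005, 0.001], [0.005, -1.0, -0.002], [0.001, 0.002, -1.0]]
ft_force: [-4.0, -3.3, 7.7]
grip_width: 0.0127
```

```bash
python3 -c "
from h import *
st()"
```

```text
t 10.9 p [ 0.5661 -0.0122  0.1458] yaw 0.27 F [-4.  -3.3  7.7] Ftool [-4.   3.3 -7.7] M [-0.719  1.061  0.074] w 0.0127 q6 76.6 tauj6 0.139
```

step_arm:
  steps: [0, 0, 0, 0, 0, 0, 0.008, 0, 0, 0, 0, 0, 0, 0.008]

```text
time_s: 11.1
position: [0.5661, -0.0122, 0.1458]
tool_rot: [[1.0, -0.002, 0.001], [-0.002, -1.0, -0.002], [0.001, 0.002, -1.0]]
ft_force: [-4.3, -3.4, 6.7]
grip_width: 0.013
```

```bash
python3 -c "
from h import *
st()"
```

```text
t 11.1 p [ 0.5661 -0.0122  0.1458] yaw -0.09 F [-4.3 -3.4  6.7] Ftool [-4.3  3.4 -6.7] M [-0.761  1.034  0.065] w 0.0130 q6 77.0 tauj6 0.104
```

```bash
python3 - <<'E'
from h import *
p,d,c=look("wrist","w4"); st()
big=cv2.resize(p[200:440,220:480],None,fx=3,fy=3,interpolation=cv2.INTER_CUBIC)[:600];cv2.imwrite("pics/w4c.png",np.clip(big*1.8,0,255).astype(np.uint8))
E
```

```text
t 11.15 p [ 0.5661 -0.0121  0.1458] yaw -0.08 F [-4.3 -3.8  7.9] Ftool [-4.3  3.8 -7.9] M [-0.763  1.018  0.051] w 0.0127 q6 77.0 tauj6 0.063
```

View pics/w4c.png

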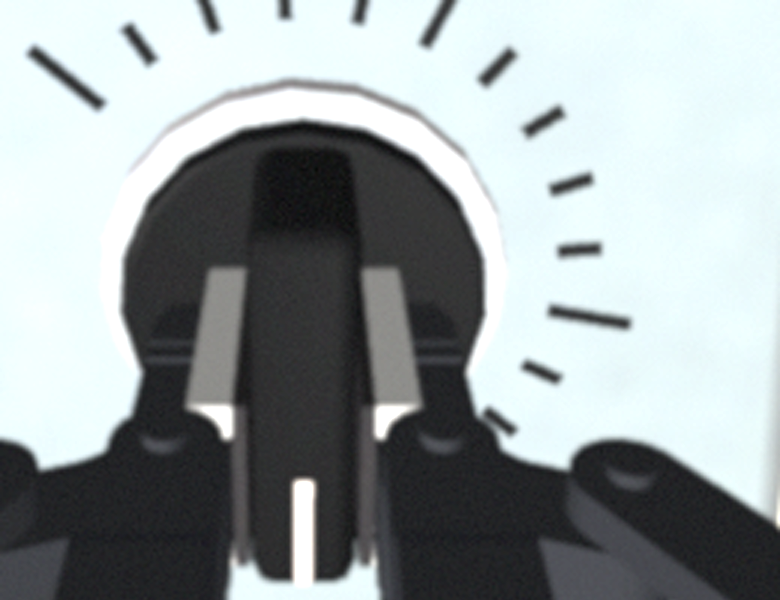

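step_arm:
  steps: [0, 0, 0, 0, 0, 0, 0.01, 0, 0, 0, 0, 0, 0, 0.01]

```text
time_s: 11.35
position: [0.5661, -0.0122, 0.1458]
tool_rot: [[1.0, -0.009, 0.001], [-0.009, -1.0, -0.002], [0.001, 0.002, -1.0]]
ft_force: [-4.4, -3.3, 7.5]
grip_width: 0.0128
```

```bash
python3 -c "
from h import *
st()"
```

```text
t 11.35 p [ 0.5661 -0.0122  0.1458] yaw -0.54 F [-4.4 -3.3  7.5] Ftool [-4.3  3.4 -7.5] M [-0.676  1.034  0.083] w 0.0128 q6 77.4 tauj6 0.147
```

step_arm:
  steps: [0, 0, 0, 0, 0, 0, 0.008, 0, 0, 0, 0, 0, 0, 0.008]

```text
time_s: 11.55
position: [0.5661, -0.0121, 0.1458]
tool_rot: [[1.0, -0.016, 0.001], [-0.016, -1.0, -0.002], [0.001, 0.002, -1.0]]
ft_force: [-4.0, -3.3, 8.0]
grip_width: 0.013
```

```bash
python3 -c "
from h import *
st()"
```

```text
t 11.55 p [ 0.5661 -0.0121  0.1458] yaw -0.89 F [-4.  -3.3  8. ] Ftool [-4.   3.4 -8. ] M [-0.724  1.105  0.117] w 0.0130 q6 77.8 tauj6 0.164
```

step_arm:
  steps: [0, 0, 0, 0, 0, 0, 0.008, 0, 0, 0, 0, 0, 0, 0.008]

```text
time_s: 11.75
position: [0.5661, -0.0122, 0.1458]
tool_rot: [[1.0, -0.022, 0.001], [-0.022, -1.0, -0.002], [0.001, 0.002, -1.0]]
ft_force: [-4.7, -3.0, 7.6]
grip_width: 0.013
```

```bash
python3 -c "
from h import *
st()"
```

```text
t 11.75 p [ 0.5661 -0.0122  0.1458] yaw -1.25 F [-4.7 -3.   7.6] Ftool [-4.6  3.1 -7.6] M [-0.69   1.072  0.2  ] w 0.0130 q6 78.1 tauj6 0.203
```

step_arm:
  steps: [0, 0, 0, 0, 0, 0, 0.006, 0, 0, 0, 0, 0, 0, 0.006]

```text
time_s: 11.95
position: [0.566, -0.0122, 0.1458]
tool_rot: [[1.0, -0.026, 0.001], [-0.026, -1.0, -0.002], [0.001, 0.002, -1.0]]
ft_force: [-4.0, -3.7, 7.4]
grip_width: 0.0129
```

```bash
python3 -c "
from h import *
st()"
```

```text
t 11.95 p [ 0.566  -0.0122  0.1458] yaw -1.51 F [-4.  -3.7  7.4] Ftool [-3.9  3.8 -7.4] M [-0.77   1.02   0.187] w 0.0129 q6 78.4 tauj6 0.233
```

step_arm:
  steps: [0, 0, 0, 0, 0, 0, 0.005, 0, 0, 0, 0, 0, 0, 0.005]

```text
time_s: 12.15
position: [0.566, -0.0122, 0.1458]
tool_rot: [[1.0, -0.03, 0.001], [-0.03, -1.0, -0.002], [0.001, 0.002, -1.0]]
ft_force: [-5.0, -5.0, 8.1]
grip_width: 0.0125
```

```bash
python3 -c "
from h import *
st()"
```

```text
t 12.15 p [ 0.566  -0.0122  0.1458] yaw -1.73 F [-5.  -5.   8.1] Ftool [-4.8  5.1 -8.1] M [-0.752  1.055  0.232] w 0.0125 q6 78.6 tauj6 0.290
```

step_arm:
  steps: [0, 0, 0, 0, 0, 0, 0.008, 0, 0, 0, 0, 0, 0, 0.008]

```text
time_s: 12.35
position: [0.566, -0.0122, 0.1458]
tool_rot: [[0.999, -0.036, 0.001], [-0.036, -0.999, -0.002], [0.001, 0.002, -1.0]]
ft_force: [-3.3, -4.3, 7.3]
grip_width: 0.013
```

```bash
python3 -c "
from h import *
st()"
```

```text
t 12.35 p [ 0.566  -0.0122  0.1458] yaw -2.09 F [-3.3 -4.3  7.3] Ftool [-3.1  4.5 -7.3] M [-0.804  1.04   0.342] w 0.0130 q6 79.0 tauj6 0.350
```

step_arm:
  steps: [0, 0, 0, 0, 0, 0, 0.008, 0, 0, 0, 0, 0, 0, 0.008]

```text
time_s: 12.55
position: [0.566, -0.0122, 0.1458]
tool_rot: [[0.999, -0.042, 0.001], [-0.042, -0.999, -0.002], [0.001, 0.002, -1.0]]
ft_force: [-4.4, -4.2, 7.6]
grip_width: 0.013
```

```bash
python3 -c "
from h import *
st()"
```

```text
t 12.55 p [ 0.566  -0.0122  0.1458] yaw -2.43 F [-4.4 -4.2  7.6] Ftool [-4.2  4.4 -7.6] M [-0.799  1.056  0.382] w 0.0130 q6 79.3 tauj6 0.472
```

step_arm:
  steps: [0, 0, 0, 0, 0, 0, 0.005, 0, 0, 0, 0, 0, 0, 0.005]

```text
time_s: 12.75
position: [0.566, -0.0122, 0.1458]
tool_rot: [[0.999, -0.046, 0.001], [-0.046, -0.999, -0.002], [0.001, 0.002, -1.0]]
ft_force: [-3.5, -3.7, 6.7]
grip_width: 0.013
```

```bash
python3 -c "
from h import *
st()"
```

```text
t 12.75 p [ 0.566  -0.0122  0.1458] yaw -2.65 F [-3.5 -3.7  6.7] Ftool [-3.4  3.8 -6.7] M [-0.799  1.043  0.517] w 0.0130 q6 79.5 tauj6 0.487
```

step_arm:
  steps: [0, 0, 0, 0, 0, 0, 0.001]

```text
time_s: 12.85
position: [0.566, -0.0122, 0.1459]
tool_rot: [[0.999, -0.047, 0.001], [-0.047, -0.999, -0.002], [0.001, 0.002, -1.0]]
ft_force: [-4.2, -4.4, 7.3]
grip_width: 0.0126
```

```bash
python3 -c "
from h import *
st()"
```

```text
t 12.85 p [ 0.566  -0.0122  0.1459] yaw -2.69 F [-4.2 -4.4  7.3] Ftool [-4.   4.6 -7.3] M [-0.733  1.022  0.519] w 0.0126 q6 79.6 tauj6 0.519
```

step_arm:
  steps: [0, 0, 0, 0, 0, 0, 0.001, 0, 0, 0, 0, 0, 0, 0.001]

```text
time_s: 13.05
position: [0.566, -0.0122, 0.1459]
tool_rot: [[0.999, -0.048, 0.001], [-0.048, -0.999, -0.002], [0.001, 0.002, -1.0]]
ft_force: [-4.7, -3.8, 7.3]
grip_width: 0.0133
```

```bash
python3 -c "
from h import *
st()"
```

```text
t 13.05 p [ 0.566  -0.0122  0.1459] yaw -2.73 F [-4.7 -3.8  7.3] Ftool [-4.5  4.1 -7.3] M [-0.867  1.083  0.416] w 0.0133 q6 79.6 tauj6 0.461
```

step_arm:
  steps: [0, 0, 0, 0, 0, 0, -0.06, 0, 0, 0, 0, 0, 0, -0.16, 0, 0, 0, 0, 0, 0, -0.28, 0, 0, 0, 0, 0, 0, -0.4, 0, 0, 0, 0, 0, 0, -0.52, 0, 0, 0, 0, 0, 0, -0.64, 0, 0, 0, 0, 0, 0, -0.76, 0, 0, 0, 0, 0, 0, -0.88, 0, 0, 0, 0, 0, 0, -1, 0, 0, 0, 0, 0, 0, -1]

```text
time_s: 14.05
position: [0.5662, -0.0123, 0.1458]
tool_rot: [[0.739, 0.674, 0.001], [0.674, -0.739, -0.002], [-0.001, 0.002, -1.0]]
ft_force: [-4.7, -3.7, 6.0]
grip_width: 0.0132
```

step_arm:
  steps: [0, 0, 0, 0, 0, 0, -0.12, 0, 0, 0, 0, 0, 0, -0.24, 0, 0, 0, 0, 0, 0, -0.36, 0, 0, 0, 0, 0, 0, -0.48, 0, 0, 0, 0, 0, 0, -0.6, 0, 0, 0, 0, 0, 0, -0.7, 0, 0, 0, 0, 0, 0, -0.78, 0, 0, 0, 0, 0, 0, -0.82, 0, 0, 0, 0, 0, 0, -0.82, 0, 0, 0, 0, 0, 0, -0.82]

```text
time_s: 15.05
position: [0.5663, -0.0122, 0.1459]
tool_rot: [[0.189, 0.982, 0.002], [0.982, -0.189, -0.002], [-0.002, 0.002, -1.0]]
ft_force: [-3.9, -4.4, 5.4]
grip_width: 0.0131
```

```bash
python3 -c "
from h import *
st()
p,d,c=look('wrist','w5')
big=cv2.resize(p[200:440,220:480],None,fx=3,fy=3,interpolation=cv2.INTER_CUBIC)[:600];cv2.imwrite('pics/w5c.png',np.clip(big*1.8,0,255).astype(np.uint8))"
```

```text
t 15.05 p [ 0.5663 -0.0122  0.1459] yaw 79.11 F [-3.9 -4.4  5.4] Ftool [-5.1 -3.  -5.4] M [-0.904  0.7   -0.021] w 0.0131 q6 -2.2 tauj6 -0.081
```

View pics/w5c.png

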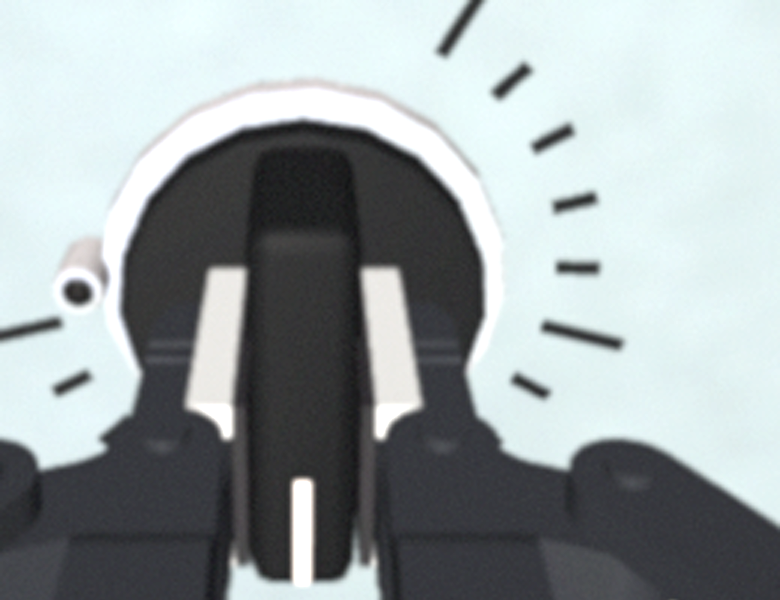

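step_arm:
  steps: [0.5, 0, 0, 0, 0, 0, 0, 0.5, 0, 0, 0, 0, 0, 0, 0.5, 0, 0, 0, 0, 0, 0, 0.5, 0, 0, 0, 0, 0, 0, 0.5, 0, 0, -0.06, 0, 0, 0, 0.5, 0, 0, -0.18, 0, 0, 0, 0.5, 0, 0, -0.3, 0, 0, 0, 0.5, 0, 0, -0.4, 0, 0, 0, 0.5, 0, 0, -0.4, 0, 0, 0]

```text
time_s: 16.0
position: [0.5673, -0.0114, 0.2685]
tool_rot: [[0.189, 0.982, 0.008], [0.982, -0.189, -0.002], [-0.0, 0.008, -1.0]]
ft_force: [0.3, -0.2, -1.2]
grip_width: 0.0426
```

```bash
python3 - <<'E'
from h import *
st()
p,d,c=look('wrist','w6')
W=cloud(c,d);z=W[...,2]
roi=np.zeros((480,640),bool);roi[150:290,260:390]=1
m=(z>.148)&(z<.16)&roi; P=W[m]; r=cv2.minAreaRect((P[:,:2]*1000).astype(np.float32)); print(m.sum(),r);print(cv2.boxPoints(r))
for x in imaging.pinpoint("wrist","start_top")[:2]: print(x["score"],x["pixel"],atz(c,x["pixel"],.132))
m=(z>.126)&(z<.14)&(d>0);m[300:]=0
n,l,stt,ce=cv2.connectedComponentsWithStats(m.astype(np.uint8))
for i in range(1,n):
    if stt[i,4]>60: print(stt[i],ce[i],np.median(W[l==i],0), (W[l==i].min(0)+W[l==i].max(0))/2)
E
```

```text
t 16.0 p [ 0.5673 -0.0114  0.2685] yaw 79.13 F [ 0.3 -0.2 -1.2] Ftool [-0.2  0.3  1.2] M [-0.05  -0.017  0.004] w 0.0426 q6 -2.2 tauj6 0.000
1424 ((565.4081420898438, -11.39808464050293), (51.50645065307617, 13.746184349060059), 78.4493408203125)
[[553.5176   -35.25353 ]
 [566.98535  -38.005985]
 [577.2987    12.457359]
 [563.83093   15.209816]]
0.59 [215.7, 63.8] [0.52173812 0.11089442 0.132     ]
0.49 [357.6, 305.7] [ 0.58386335 -0.0806906   0.132     ]
[ 200   44   39   41 1240] [219.28790323  64.0483871 ] [0.52349541 0.11067571 0.1296198 ] [0.5229632  0.11087631 0.12926794]
[309 192  19   7  76] [317.80263158 194.89473684] [0.57029482 0.01349972 0.13361824] [0.5698937  0.01238525 0.13307482]
```

View pics/w6.png

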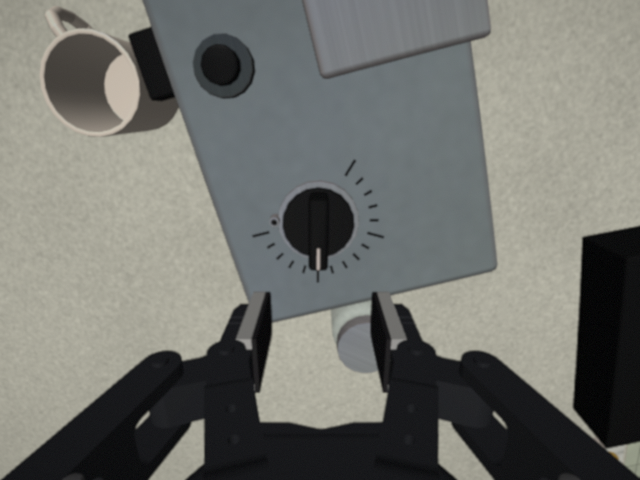

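```bash
python3 - <<'E'
from h import *
p,d=imaging.get_image("wrist");c=imaging.get_calibration("wrist");W=cloud(c,d)
print(np.round((W[44:86:4,200:256:4,2])*1000).astype(int))
g=p[44:86:4,200:256:4].sum(2);print(g)
m=(p.sum(2)<75);m[:44]=0;m[86:]=0;m[:,:198]=0;m[:,240:]=0
yy,xx=np.nonzero(m);print(xx.min(),xx.max(),yy.min(),yy.max(),m.sum(),atz(c,((xx.min()+xx.max())/2,(yy.min()+yy.max())/2),.132))
E
```

```text
[[109 122 122 122 129 132 131 122 122 121 122 121 111 109]
 [122 120 131 132 131 132 132 131 130 122 120 121 120 110]
 [121 119 132 132 131 131 131 132 132 131 120 122 121 121]
 [121 132 130 132 131 132 130 131 131 132 122 122 121 121]
 [123 131 132 131 131 132 131 131 133 130 129 123 122 122]
 [121 131 131 132 131 131 132 132 130 130 128 122 121 121]
 [120 131 131 131 131 130 132 133 132 130 128 122 122 122]
 [120 122 131 131 131 130 132 132 132 131 127 121 122 121]
 [122 122 130 130 132 131 132 130 132 130 122 121 121 121]
 [121 121 121 131 131 131 130 132 131 123 121 122 122 121]
 [109 120 122 121 120 129 126 123 121 121 122 121 120 115]]
[[262 184 187 161 103  95 110 131 185 180 186 184 256 323]
 [183 183 111  78  84  76  87  87  90 180 184 184 176 274]
 [186 147  68  73  76  81  81  79  85  48 176 184 186 148]
 [183  77  63  62  73  77  77  76  75  60 105 183 185 172]
 [184  67  62  71  69  73  79  75  67  71  20 179 183 183]
 [184  56  66  69  61  71  73  73  74  64  25 177 183 182]
 [185  71  66  66  66  73  68  68  67  67  21 167 189 186]
 [184 134  63  59  65  63  69  69  72  55  17 182 187 176]
 [183 185  82  57  64  68  69  71  62  35 104 188 187 160]
 [207 184 182  73  53  61  68  65  34  79 177 187 180 112]
 [318 178 185 182 165 108  56  86 125 186 188 184 158 139]]
204 239 48 84 926 [0.52407953 0.10878077 0.132     ]
```

step_arm:
  steps: [0, 0.1, -0.06, 0, 0, 0, 0, 0, 0.25, -0.15, 0, 0, 0, 0, 0, 0.372, -0.224, 0, 0, 0, 0, 0, 0.372, -0.224, 0.1, 0, 0, 0, 0, 0.372, -0.224, 0.22, 0, 0, 0, 0, 0.372, -0.224, 0.3, 0, 0, 0, 0, 0.372, -0.224, 0.32, 0, 0, 0, 0, 0.372, -0.224, 0.32, 0, 0, 0, 0, 0.372, -0.224, 0.32, 0, 0, 0]

```text
time_s: 17.05
position: [0.5217, 0.1109, 0.169]
tool_rot: [[0.189, 0.982, 0.001], [0.982, -0.189, -0.0], [0.0, 0.001, -1.0]]
ft_force: [0.6, -0.3, 0.9]
grip_width: 0.0001
```

```bash
python3 - <<'E'
from h import *
st()
p,d,c=look('wrist','w7'); look('side','s7')
E
```

```text
t 17.05 p [0.5217 0.1109 0.169 ] yaw 79.10 F [ 0.6 -0.3  0.9] Ftool [-0.1  0.6 -0.9] M [0.016 0.019 0.02 ] w 0.0001 q6 10.2 tauj6 -0.000
```

View pics/w7.png

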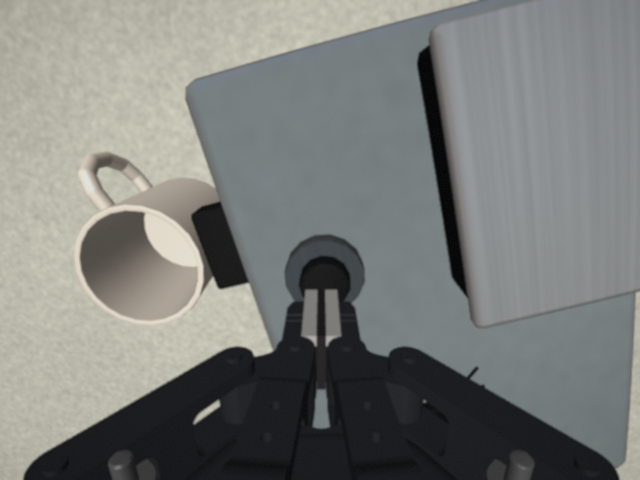

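step_arm:
  steps: [0, 0, 0, 0.03, 0, 0, 0, 0, 0, 0, 0.06, 0, 0, 0, 0, 0, 0, 0.07, 0, 0, 0, 0, 0, 0, 0.08, 0, 0, 0, 0, 0, 0, 0.085, 0, 0, 0, 0, 0, 0, 0.085, 0, 0, 0]

```text
time_s: 17.75
position: [0.521, 0.1109, 0.1431]
tool_rot: [[0.189, 0.982, -0.0], [0.982, -0.189, -0.0], [-0.0, -0.0, -1.0]]
ft_force: [-3.9, -0.1, 5.0]
grip_width: -0.0
```

```bash
python3 -c "
from h import *
st()"
```

```text
t 17.75 p [0.521  0.1109 0.1431] yaw 79.12 F [-3.9 -0.1  5. ] Ftool [-0.8 -3.8 -5. ] M [-0.099  0.549 -0.027] w -0.0000 q6 10.2 tauj6 -0.001
```

step_arm:
  steps: [0, 0, 0, 0.002, 0, 0, 0, 0, 0, 0, 0.003, 0, 0, 0]

```text
time_s: 17.95
position: [0.5211, 0.1109, 0.1429]
tool_rot: [[0.189, 0.982, 0.0], [0.982, -0.189, -0.0], [-0.0, 0.0, -1.0]]
ft_force: [-5.6, 0.0, 14.0]
grip_width: -0.0
```

```bash
python3 -c "
from h import *
st()"
```

```text
t 17.95 p [0.5211 0.1109 0.1429] yaw 79.12 F [-5.6  0.  14. ] Ftool [ -1.   -5.5 -14. ] M [-0.142  0.992 -0.007] w -0.0000 q6 10.2 tauj6 -0.001
```

step_arm:
  steps: [0, 0, 0, 0.002, 0, 0, 0, 0, 0, 0, -0.02, 0, 0, 0, 0, 0, 0, -0.06, 0, 0, 0, 0, 0, 0, -0.16, 0, 0, 0, 0, 0, 0, -0.3, 0, 0, 0, 0, 0, 0, -0.44, 0, 0, 0, 0, 0, 0, -0.5, 0, 0, 0, 0, 0, 0, -0.5, 0, 0, 0]

```text
time_s: 18.75
position: [0.522, 0.111, 0.2945]
tool_rot: [[0.189, 0.982, 0.006], [0.982, -0.189, 0.0], [0.001, 0.006, -1.0]]
ft_force: [-0.3, 0.5, 0.2]
grip_width: 0.0
```

step_arm:
  steps: [0.5, -0.45, 0, 0, 0, 0, 0, 0.5, -0.45, 0, 0, 0, 0, 0, 0.5, -0.45, 0, 0, 0, 0, 0, 0.5, -0.45, 0, 0, 0, 0, 0, 0.5, -0.45, 0, 0, 0, 0, 0, 0.5, -0.45, 0, 0, 0, 0, 0]

```text
time_s: 19.35
position: [0.4957, -0.0209, 0.2911]
tool_rot: [[0.188, 0.982, -0.001], [0.982, -0.188, 0.001], [0.0, -0.001, -1.0]]
ft_force: [-0.6, 0.3, -0.0]
grip_width: 0.0427
```

```bash
python3 - <<'E'
from h import *
st()
p,d,c=look('wrist','w8');W=cloud(c,d);z=W[...,2]
r0=proj(c,(.5662,-.0113,.154));b=proj(c,(.5225,.1108,.1315));print(r0,b)
m=(z>.148)&(z<.16)&(np.hypot(W[...,0]-.5662,W[...,1]+.0113)<.035); P=W[m]; r=cv2.minAreaRect((P[:,:2]*1000).astype(np.float32)); print(m.sum(),r)
m=(np.hypot(W[...,0]-.5225,W[...,1]-.1108)<.008)&(d>0);print("button z",np.median(z[m]) if m.any() else None)
look('top','t8')
E
```

```text
t 19.35 p [ 0.4957 -0.0209  0.2911] yaw 79.15 F [-0.6  0.3 -0. ] Ftool [ 0.2 -0.6  0. ] M [-0.004 -0.02   0.028] w 0.0427 q6 -5.3 tauj6 -0.000
(np.float64(413.1207697872609), np.float64(196.8630689272857)) (np.float64(322.5617462276819), np.float64(33.023847607263576))
1381 ((566.7357788085938, -11.415655136108398), (51.48118591308594, 14.586403846740723), 78.59561157226562)
button z 0.13234485392994094
```

View pics/w8.png

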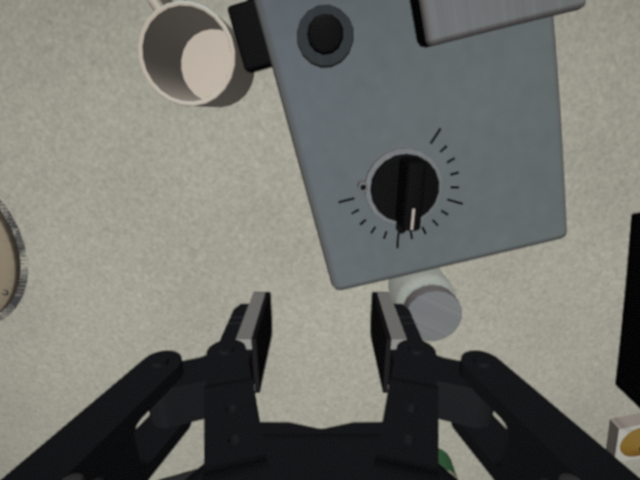

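View pics/t8.png

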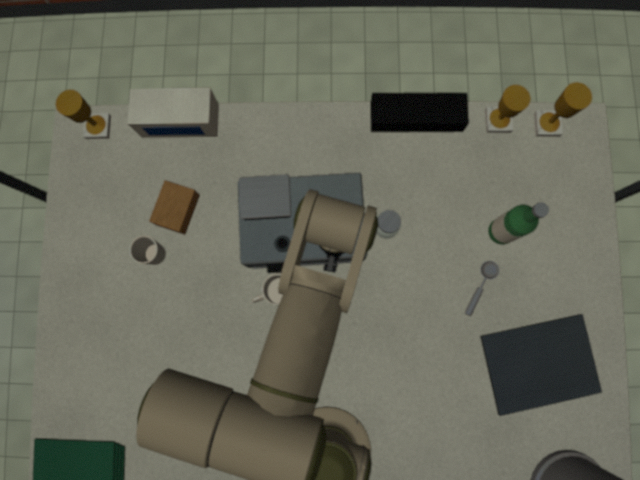

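```bash
python3 -c "
from rig import close_job; print(close_job())"
```

```text
the job is handed in; nothing more can be done
None
```

I did the job in the order asked and handed it in at about 19.5 s on the robot's clock. No verdict is reported back.

- **Dial to the stop:** I turned the dial clockwise from the 10th click until it bore on the pin. I held it there briefly at about 0.42–0.52 N m; single readings scatter by a few hundredths.
- **Back five clicks:** I turned it anticlockwise to the fifth click and let go. The bar measured 74.5° from zero after release and again after the button press. The fifth click is 75°, and the pointer lines up with the long tick there.
- **Start button:** I pressed it with closed fingers until it bottomed. The force rose from 5 N to 14 N with almost no further travel. I then let go, and the button top read 132 mm above the table, the same as before the press.
- **Other things:** In the last top picture they appear where they were. The arm hides most of the mug there, but it stands by the grinder's front in the last wrist picture. The gripper was open, clear of everything, with no load on the wrist.

**Readings that disagreed:**
- The load at the stop began to rise 1–2° later than my estimate of the grinder's angle predicted. I put this down to twist in the grip.
- One grinder edge gave 2.8° for the grinder's angle, against about 4° from the other measurements. Neither gap comes near half a click.

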